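# Demould a cast sanding paddle and shelve it in the curing rack

## Robot

A 7-joint arm with a two-finger parallel gripper is mounted at the origin on the work surface. World frame = base frame: x ahead of the robot, y to its left, z up, the work surface at z = 0. Lengths are in m, angles in degrees, forces in N, time in s.
With the tool pointing down it reaches from about 0.425 to 0.875 m from the base axis. Payload 4.7 kg.
Tool frame: the origin (TCP) lies at the very end of the fingers, on their centre line; the grasp point (between the pads) lies env.grip_point_offset behind it (env.grip_point_offset is the distance from the TCP to the grasp point, in m); z points along the fingers, y is the direction in which the jaws open and shut (so a half turn about z gives the same grasp; the last joint's range is limited). The gripper opens to 87 mm and grips with 3 to 60 N. Pads are 19 mm wide; open, the fingers measure 117 mm over their backs; the gripper's body (75 mm by 190 mm) begins 51 mm behind the grasp point.
Start: joints at [-70.525, 18.392, -4.016, 83.108, 1.295, 78.541, -3.26], TCP at [0.208, 0.616, 0.223] pointing down, gripper open.
Joint ranges: [-163.93, 163.93], [-17.29, 119.83], [-79.2, 71.16], [3.27, 140.29], [-89.18, 269.18], [5.43, 117.66], [-154.24, 154.24]. Speed limits (degrees/s): [147.25, 147.25, 180, 180, 180, 180, 180].

## Interface

Orientations are given as [roll, pitch, yaw] about the fixed x, y, z axes, in that order (R = Rz(yaw) Ry(pitch) Rx(roll)).
In Python, from cell import env gives the robot as it stands.
- The arm moves only by the tool send_rows, never from a script. Its argument "plan" is a list of rows, each a list of 7 numbers: the finger opening in mm, from 0 to 87, then the shift along the tool's x, y, z in mm, then the turn, a rotation vector about the tool's x, y, z in rad. A call has 1 to 12 rows; each row shifts and turns the commanded pose from where the row before left it, along the tool's axes as they then stand; what a row does not reach is not made up. A row lasts 1/10 s, in which the tool goes at most 50 mm and 8.59 degrees, less where a joint would pass 70% of its speed; a pose out of reach is approached as far as the arm can. A call is refused whole if a number of a shift passes 50 or a number of a turn 0.15, either way. A call with a gripper value outside its range is refused whole. The fingers move at their own pace and stop on an object; "grip_force" is the grip in N (left out, the last holds). Time passes only in rows, so rows that do not move let the fingers close. It gives the time, the measured TCP pose, the force and the opening at its end, in the units of the state.
- env.get_obs(): the state, without advancing time (a new reading comes with each control period).
- env.read_camera(name): name is "scene" or "top" or "wrist"; returns the picture (480x640x3 uint8, red, green, blue); there is no depth.
- env.get_calibration(name): a dict with "fx", "fy", "cx", "cy" (pixels), "extrinsics" (4x4, takes a point from camera to world coordinates). Camera axes: x right, y down, z forward; pixel columns grow to the right and rows downward; lengths in m; the calibration is good to about 2 mm. The wrist camera is an equidistant fisheye: a pixel r from the principal point sees the ray r / f radians off the axis. A picture is of the moment at which its call begins: read the wrist's pose just before it. get_calibration takes no time and is no camera call; for the wrist camera it gives the pose at the moment of the call.
- env.sign_off(): hands the job in, once; it reports no verdict.
Trained networks look in the newest picture that a camera, given by its name, has taken for a name from the list of things; names that differ only in an ending like _2 or _b are one class to them, and where a whole thing is asked for, a point or a joint stands for the part that bears it (a point fixed in the world has none). Each returns a list of dicts, best first, with "confidence" (0 to 1); they miss things now and then, are a little off and sometimes report something else, mostly with a low value. They report only what shows in the picture. A call takes as long as a camera call. They do not tell look-alikes from the thing itself.
- env.regions_of(camera, query): "region" (480x640 bool, what is visible of it) and "rect" ([left, top, right, bottom] in pixels, round what is visible of it).
The state is a dict: "time_s": time; "qpos": joint angles; "joint_velocities": joint speeds; "effort": joint torques, N m; "tool_pos": TCP position; "tool_rot": TCP orientation; "force": force on the tool from outside, world axes, zero at the start; "wrist_torque": the same for the moment, N m; "grip_width": finger opening in m.
Only numpy, scipy, OpenCV 4.12 (cv2) and the standard library are available. Lean on these libraries where they do the work, as an engineer would, in place of code of your own. Each camera call takes 0.05 s, during which the arm holds its last target. There are 200 camera calls.

## Task

Take the wooden press block off the mould and stand it upright on the bench, clear of the mould and rack. Lift the orange paddle out of the mould by its raised rib, lay it sole down with its blade on the green mat and let go; then take it again by its tail, lift it, and slide it blade first into the low curing rack until the whole blade lies flat under the clear roof. Set things down without dropping them, and leave the glue bottle, offcut, brush and tin alone.

Things in the scene. Friction and masses are not known exactly. Their poses are not given: they have to be found in the camera images.
- mould: Fixed plywood mould, 210 (x) x 104 (y) x 46 mm high, left or right of the robot. Origin on the bench under the blade cavity's centre; block spans x = -145 to +65 mm. Open cavity in the paddle's shape, 21 mm deep (floor at 25 mm), 2 mm clearance all round; tail points to the mould's -x.
- paddle: Loose orange resin paddle, 0.15 kg. Origin under the blade's centre on the sole; z up. Blade 96 (x) x 64 (y) x 20 mm thick; tail 24 wide (y), 20 thick, x = -48 to -128 mm; rib on the blade 60 long (x), 18 wide (y), 20 to 40 mm above the sole. Starts in the mould cavity, heading as the mould, blade top 1 mm below the rim, only the rib above it, under the press block.
- paddle_rib (a point): Centre of the paddle's rib: 30 mm above the sole, over the blade's centre.
- paddle_tail (a point): Grip point on the paddle's tail: x = -105 mm from the paddle's origin, 10 mm above the sole (mid thickness); axes as the paddle.
- press_block: Loose pale wooden block with blue grip bar, 0.35 kg; straddles the rib, resting on the mould's rim, heading as the mould. Origin: centre of its underside. 76 (x) x 90 (y) x 38 mm: two legs 24 high along x, 32 mm gap between. Grip bar on top 60 long (x), 24 wide (y), 38 to 68 mm above the underside.
- press_block_grip (a point): Point in the grip bar, 55 mm above the press block's underside, on its centre line.
- mat: Fixed green mat, 130 (x) x 180 (y) x 4 mm thick. Origin at the centre of its underside on the bench. The bench beyond it, 0.61 to 0.72 m straight ahead of the robot and 60 mm either side, starts free.
- rack: Fixed low dark wood rack with clear roof, 140 (x) x 106 (y) x 78 mm high. Origin at its centre on the bench. Mouth at x = -70 mm (towards the robot); floor slab 14 mm thick, flush with mouth; inside 90 wide, floor top at 14, roof underside at 72 mm; back stop 24 mm high, inner face at x = +64 mm. The tail stays outside the mouth.
- glue: White glue bottle with a red cap, 52 mm diameter, 150 mm high; leave it alone. Origin at its underside.
- offcut: Pale wood offcut, 100 x 60 x 40 mm; leave it alone. Origin at its underside.
- brush: Wooden-handled brush lying on the bench, about 200 mm long; leave it alone.
- tin: Tin, 70 mm diameter, 80 mm high; leave it alone. Origin at its underside.
Not all that is in view belongs to the job. What is shaped like the mould but pink is not meant.

How it is judged:
By the outcome, as a careful person would: the job done as asked, in the order asked, and still so for the second after the job is handed in, with the robot touching nothing.
It also fails if it takes over 67 s, if anything falls off the work surface, if the arm or the gripper's body presses on something with over 40 N, if the wrist force passes 120 N, or if a joint passes its speed limit or range.

## Working session

There is one attempt and no reset: what is moved stays moved. The work goes in short steps, Python scripts to look and compute and a tool call to move; the robot and the scene stay as the last step left them, time stands still between calls to the robot, and variables do not carry over. Pictures are saved under pics/ and viewed, about 8 in all and at most 12, crops included, and the job is handed in when it is done.

Besides the shell and the picture viewer there is one more tool, called after ">>>" by a JSON object that holds its "method" and its "body", one argument or row to a line. send_rows: Moves the arm, as the interface text tells. Its arguments: {"type":"object","properties":{"plan":{"type":"array"},"grip_force":{"type":"number"}},"required":["plan"]}

```bash
ls; mkdir -p pics
python3 - <<'E'
from cell import env
import cv2,numpy as np
np.set_printoptions(precision=4,suppress=True)
o=env.get_obs();print(o, env.grip_point_offset)
for c in("scene","top"):
    im=env.read_camera(c);cv2.imwrite(f"pics/{c}0.png",im[...,::-1])
    k=env.get_calibration(c);print(c,k)
    for n in("mould","paddle","press_block","mat","rack"):
        for r in env.regions_of(c,n)[:3]:
            print(n,round(r["confidence"],2),r["rect"],int(r["region"].sum()))
a=cv2.imread("pics/scene0.png");b=cv2.imread("pics/top0.png")
E
```

```text
pics
{'time_s': 0.0, 'qpos': array([-70.5256,  18.4379,  -4.0144,  83.1757,   1.2953,  78.5408,
        -3.2597]), 'joint_velocities': array([ 0.0262, -0.0854,  0.0234,  0.0702,  0.0083, -0.0106,  0.0148]), 'effort': array([ -0.0005, -49.1295,  -0.4043, -31.2527,  -0.0639,   0.0438,
         0.0002]), 'tool_pos': array([0.2079, 0.6153, 0.2215]), 'tool_rot': array([-179.8908,    0.0064,  161.3347]), 'force': array([-0.5809,  0.1293,  0.0566]), 'wrist_torque': array([ 0.0045, -0.0069,  0.0156]), 'grip_width': 0.08706635614422566} 0.0187
scene {'fx': 512.6957425670939, 'fy': 512.6957425670939, 'cx': 322.16627756966784, 'cy': 237.84333839601393, 'extrinsics': array([[-0.8748,  0.4123, -0.2545,  0.9542],
       [ 0.4843,  0.7308, -0.481 ,  0.7304],
       [-0.0124, -0.5441, -0.839 ,  1.2997],
       [ 0.    ,  0.    ,  0.    ,  1.    ]])}
mould 0.91 [239.8, 153.8, 312.7, 200.8] 1475
mould 0.83 [291.8, 92.9, 355.9, 145.6] 1971
mould 0.6 [247.1, 164.6, 303.5, 189.9] 230
paddle 0.78 [246.3, 164.5, 306.3, 190.2] 176
press_block 0.71 [251.0, 159.7, 280.2, 188.7] 690
mat 0.76 [320.2, 207.0, 384.9, 262.9] 2138
mat 0.39 [248.8, 158.3, 283.4, 192.1] 780
rack 0.9 [335.9, 263.1, 400.7, 331.1] 2554
top {'fx': 514.3117893839411, 'fy': 514.3117893839411, 'cx': 320.8278781608461, 'cy': 234.01906392625966, 'extrinsics': array([[ 0.0204, -0.9932,  0.1146,  0.4232],
       [-0.9998, -0.0197,  0.0074,  0.0304],
       [-0.0051, -0.1148, -0.9934,  1.4516],
       [ 0.    ,  0.    ,  0.    ,  1.    ]])}
mould 0.9 [407.3, 196.2, 456.9, 277.5] 1699
mould 0.9 [467.2, 293.9, 518.2, 375.7] 3563
paddle 0.7 [425.5, 206.6, 451.2, 270.5] 383
press_block 0.98 [420.9, 206.2, 459.9, 237.9] 1069
mat 0.57 [298.0, 254.2, 362.5, 304.2] 2972
rack 0.67 [223.4, 215.1, 278.1, 275.7] 2261
```

View pics/scene0.png

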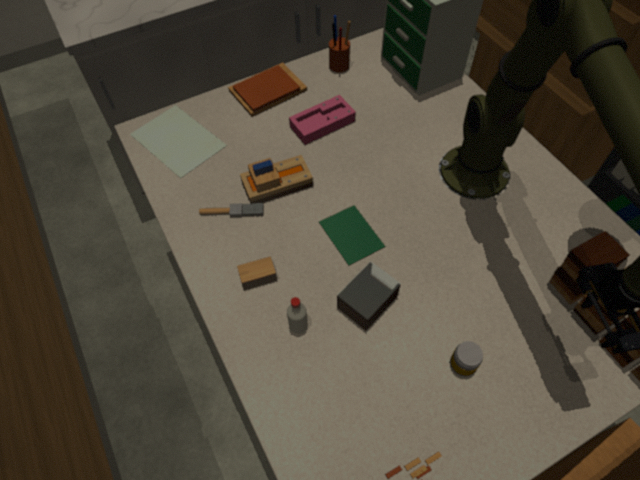

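View pics/top0.png

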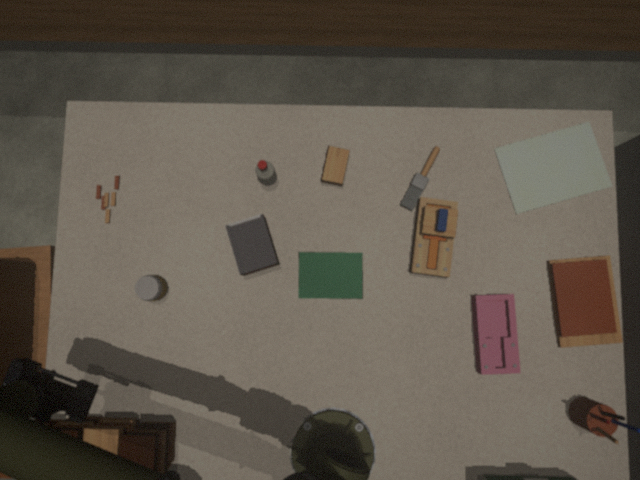

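```bash
cat > h.py <<'E'
from cell import env
import cv2,numpy as np
from scipy.optimize import minimize
from scipy.spatial.transform import Rotation as R
np.set_printoptions(precision=4,suppress=True)
def proj(k,cam,P):
    E=np.linalg.inv(k["extrinsics"]);p=np.asarray(P)@E[:3,:3].T+E[:3,3]
    if cam=="wrist":
        s=np.hypot(p[:,0],p[:,1]);t=np.arctan2(s,p[:,2])/np.maximum(s,1e-9)
        u=p[:,:2]*t[:,None]
    else: u=p[:,:2]/p[:,2:]
    return u*[k["fx"],k["fy"]]+[k["cx"],k["cy"]]
def ray(k,cam,uv,z):
    q=(np.asarray(uv,float).reshape(-1,2)-[k["cx"],k["cy"]])/[k["fx"],k["fy"]]
    if cam=="wrist":
        r=np.linalg.norm(q,axis=1,keepdims=True)+1e-9;d=np.hstack([q/r*np.sin(r),np.cos(r)])
    else: d=np.hstack([q,np.ones((len(q),1))])
    E=k["extrinsics"];d=d@E[:3,:3].T;o=E[:3,3]
    return o+d*((z-o[2])/d[:,2:])
BOX={"mould":[(-.145,.065,-.052,.052,0,.046)],
"mat":[(-.065,.065,-.09,.09,0,.004)],"rack":[(-.07,.07,-.053,.053,0,.078)],
"press_block":[(-.038,.038,-.045,.045,0,.038),(-.03,.03,-.012,.012,.038,.068)],
"paddle":[(-.048,.048,-.032,.032,0,.02),(-.128,-.048,-.012,.012,0,.02),(-.03,.03,-.009,.009,.02,.04)],
"offcut":[(-.05,.05,-.03,.03,0,.04)]}
S=4
def corners(b,n=1):
    f=lambda a,c:np.linspace(a,c,n+1)
    return np.array([[x,y,z] for x in f(*b[:2]) for y in f(*b[2:4]) for z in b[4:]])
def sil(name,pose,k,cam,z0):
    x,y,a=pose;m=np.zeros((480*S,640*S),np.uint8);c,s=np.cos(a),np.sin(a)
    for b in BOX[name]:
        P=corners(b,6 if cam=="wrist" else 1)@np.array([[c,-s,0],[s,c,0],[0,0,1]]).T+[x,y,z0]
        cv2.fillConvexPoly(m,cv2.convexHull(((proj(k,cam,P)+.5)*S-.5).round().astype(np.int32)),1)
    return m
def fit(name,views,p0,z0=0,d=.015):
    "views: list of (cam,calib,mask); p0 x,y,yaw(rad)"
    V=[(c,k,cv2.resize(m.astype(np.uint8),None,fx=S,fy=S,interpolation=0)) for c,k,m in views]
    def cost(p):
        t=0
        for c,k,m in V:
            s=sil(name,p,k,c,z0);t-=(s&m).sum()/(s|m).sum()
        return t/len(V)
    r=minimize(cost,p0,method="Nelder-Mead",options=dict(initial_simplex=[p0,np.add(p0,[d,0,0]),np.add(p0,[0,d,0]),np.add(p0,[0,0,.12])],xatol=2e-4,fatol=1e-4))
    return r.x,-r.fun
def pic(im,f): cv2.imwrite("pics/"+f,im[...,::-1])
E
python3 - <<'E'
from h import *
K={};M={}
for c in("scene","top"):
    im=env.read_camera(c);K[c]=env.get_calibration(c)
    if c=="top": pic(np.hstack([cv2.resize(im[185:290,390:480],(360,420),interpolation=3),cv2.resize(im[285:390,450:540],(360,420),interpolation=3)]),"crop1.png")
    for n in("mould","press_block","mat","rack","paddle"):
        for r in env.regions_of(c,n):
            cx=(r["rect"][0]+r["rect"][2])/2;cy=(r["rect"][1]+r["rect"][3])/2
            if n in("mould","press_block","paddle") and abs(cx-(275 if c=="scene" else 435))>25: continue
            if n=="mat" and abs(cx-(352 if c=="scene" else 330))>15: continue
            M[n,c]=r["region"];break
for c in K:
    u=np.zeros((480,640),bool)
    for n in("mould","press_block","paddle"):
        if (n,c) in M:u|=M[n,c]
    M["all",c]=u
BOX["all"]=BOX["mould"]+[(-.038,.038,-.045,.045,.046,.084),(-.03,.03,-.012,.012,.084,.114)]
for n,z,hh in(("all",0,.05),("press_block",.046,.08),("mat",0,0),("rack",0,.05)):
    for sel in(("top",),("scene",),("top","scene")):
        v=[(c,K[c],M[n,c]) for c in sel if (n,c) in M]
        if not v: continue
        ys,xs=np.nonzero(v[0][2]);w=ray(K[v[0][0]],v[0][0],[xs.mean(),ys.mean()],hh)[0]
        b=max((fit(n,v,[w[0],w[1],a],z) for a in((-.15,.15) if n!="all" else(-.1,.1,))),key=lambda q:q[1])
        print(n,sel,b[0][:2],np.degrees(b[0][2]),round(b[1],3))
E
```

```text
all ('top',) [ 0.6449 -0.2941] -25.605311406735847 0.46
all ('scene',) [ 0.6246 -0.2736] -7.001600698667197 0.924
all ('top', 'scene') [ 0.6242 -0.2756] -8.030963537600192 0.682
press_block ('top',) [ 0.6227 -0.2776] -6.9102175922529945 0.952
press_block ('scene',) [ 0.6228 -0.2742] -9.498199078395126 0.939
press_block ('top', 'scene') [ 0.6224 -0.2769] -7.918068675180604 0.934
mat ('top',) [0.4736 0.014 ] 1.3629574000028712 0.98
mat ('scene',) [0.4755 0.0145] 0.2776919335174418 0.965
mat ('top', 'scene') [0.4749 0.0144] 0.4317012738984489 0.968
rack ('top',) [0.5512 0.2292] 18.629521198380427 0.977
rack ('scene',) [0.5526 0.2314] 18.631370330112762 0.981
rack ('top', 'scene') [0.5521 0.2303] 18.89569311857164 0.972
```

View pics/crop1.png

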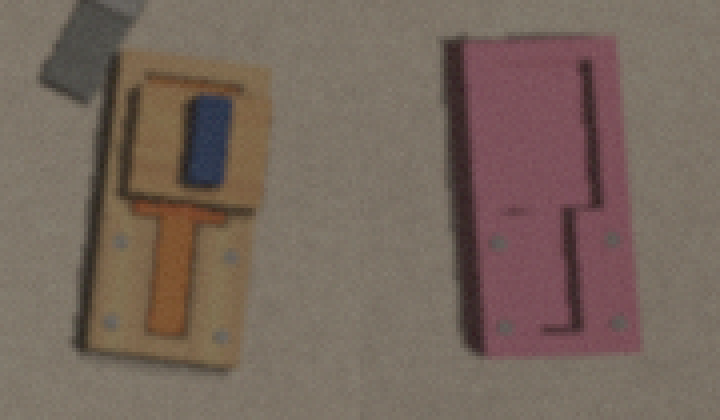

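The crop's left object (top px 437,237) is plywood with the orange paddle and the press block with its blue bar, so that is the mould. The right one (497,335) is pink and empty, so it is a decoy. I'll move to above the press block.

```bash
cat >> h.py <<'E'
def plan(segs,w,start=None):
    """segs: [(x,y,z mm,[rpy deg],rows)] -> prints rounded rows"""
    o=env.get_obs()
    p,q=start or (o["tool_pos"]*1000,R.from_euler("xyz",o["tool_rot"],degrees=True))
    rows=[]
    for x,y,z,e,n in segs:
        T=np.array([x,y,z],float);Q=R.from_euler("xyz",e,degrees=True)
        p0=p.copy();rv=(q.inv()*Q).as_rotvec();q0=q
        for i in range(1,n+1):
            t=p0+(T-p0)*i/n;qt=q0*R.from_rotvec(rv*i/n)
            d=q.inv().apply(t-p).round(1)+0;r=(q.inv()*qt).as_rotvec().round(3)+0
            p=p+q.apply(d);q=q*R.from_rotvec(r)
            rows.append([w]+d.tolist()+r.tolist())
    for i in range(0,len(rows),12):print("[",",".join(str([int(v) if v==int(v) else v for v in r]).replace(" ","") for r in rows[i:i+12]),"]")
    return p,q
def st():
    o=env.get_obs();print("t",o["time_s"],"p",o["tool_pos"]*1000,"r",o["tool_rot"],"q",o["qpos"],"F",o["force"],"w",o["grip_width"])
E
python3 - <<'E'
from h import *
s=plan([(600,200,230,[180,0,76],12)],87)
plan([(623,-276,200,[180,0,-8],12)],87,s)
E
```

```text
[ [87,-42,-22.4,-0.6,0,0,0.124],[87,-44.5,-17,-0.6,0,0,0.124],[87,-46.2,-11.3,-0.7,0,0,0.124],[87,-47.3,-5.6,-0.6,0,0,0.124],[87,-47.7,0.3,-0.6,0,0,0.125],[87,-47.2,6.3,-0.6,0,0,0.124],[87,-46,12,-0.6,0,0,0.124],[87,-44.2,17.7,-0.6,0,0,0.124],[87,-41.7,23,-0.7,0,0,0.124],[87,-38.6,28,-0.6,0,0,0.124],[87,-34.8,32.5,-0.6,0,0,0.124],[87,-30.5,36.6,-0.6,0,0,0.124] ]
[ [87,-38,11.4,2.5,0,0,0.122],[87,-36.4,16,2.5,0,0,0.122],[87,-34.1,20.3,2.5,0,0,0.123],[87,-31.4,24.3,2.5,0,0,0.122],[87,-28.2,28,2.5,0,0,0.122],[87,-24.6,31.2,2.5,0,0,0.122],[87,-20.6,33.9,2.5,0,0,0.122],[87,-16.3,36.2,2.5,0,0,0.123],[87,-11.8,37.9,2.5,0,0,0.122],[87,-7,39.1,2.5,0,0,0.122],[87,-2.3,39.7,2.5,0,0,0.122],[87,2.6,39.6,2.5,0,0,0.122] ]
```

>>> {"method": "send_rows", "body": {
  "plan": [
    [60,-42,-22.4,-0.6,0,0,0.124],
    [60,-44.5,-17,-0.6,0,0,0.124],
    [60,-46.2,-11.3,-0.7,0,0,0.124],
    [60,-47.3,-5.6,-0.6,0,0,0.124],
    [60,-47.7,0.3,-0.6,0,0,0.125],
    [60,-47.2,6.3,-0.6,0,0,0.124],
    [60,-46,12,-0.6,0,0,0.124],
    [60,-44.2,17.7,-0.6,0,0,0.124],
    [60,-41.7,23,-0.7,0,0,0.124],
    [60,-38.6,28,-0.6,0,0,0.124],
    [60,-34.8,32.5,-0.6,0,0,0.124],
    [60,-30.5,36.6,-0.6,0,0,0.124]
  ]
}}

```text
time_s: 2.4
tool_pos: [0.6011, 0.1987, 0.2304]
tool_rot: [180.0, -0.0, 75.8]
force: [1.3, 1.3, -0.5]
grip_width: 0.0599
```

>>> {"method": "send_rows", "body": {
  "plan": [
    [60,-38,11.4,2.5,0,0,0.122],
    [60,-36.4,16,2.5,0,0,0.122],
    [60,-34.1,20.3,2.5,0,0,0.123],
    [60,-31.4,24.3,2.5,0,0,0.122],
    [60,-28.2,28,2.5,0,0,0.122],
    [60,-24.6,31.2,2.5,0,0,0.122],
    [60,-20.6,33.9,2.5,0,0,0.122],
    [60,-16.3,36.2,2.5,0,0,0.123],
    [60,-11.8,37.9,2.5,0,0,0.122],
    [60,-7,39.1,2.5,0,0,0.122],
    [60,-2.3,39.7,2.5,0,0,0.122],
    [60,2.6,39.6,2.5,0,0,0.122]
  ]
}}

```text
time_s: 3.6
tool_pos: [0.6232, -0.2772, 0.2]
tool_rot: [-180.0, -0.0, -8.2]
force: [0.2, 0.1, -0.8]
grip_width: 0.06
```

>>> {"method": "send_rows", "body": {
  "plan": [
    [40,0,0,0,0,0,0],
    [40,0,0,0,0,0,0]
  ]
}}

```text
time_s: 3.8
tool_pos: [0.6224, -0.2772, 0.1996]
tool_rot: [180.0, 0.0, -8.1]
force: [0.7, 1.0, 0.3]
grip_width: 0.0504
```

Run:
```python
from h import *
st()
k=env.get_calibration("wrist");im=env.read_camera("wrist");print(k["fx"],k["extrinsics"])
pic(im,"w1.png")
for n,z in(("press_block",.046),("mould",0)):
    for r in env.regions_of("wrist",n)[:2]:
        print(n,r["confidence"],r["rect"])
        if n=="press_block":
            f=fit(n,[("wrist",k,r["region"])],[.6235,-.2765,-.14],z);print(f,np.degrees(f[0][2]))
```

```text
t 3.8 p [ 622.4464 -277.1817  199.6263] r [179.9887   0.0369  -8.0689] q [-10.9993  28.193   46.4605  81.3558 -20.385   79.1167 -62.1989] F [0.6685 0.9633 0.2854] w 0.05037893115314627
371.64829954431775 [[-0.1404 -0.9607 -0.2393  0.6884]
 [-0.9901  0.1361  0.0346 -0.2869]
 [-0.0007  0.2418 -0.9703  0.3612]
 [ 0.      0.      0.      1.    ]]
press_block 0.83 [258.4, 172.6, 377.2, 276.7]
(array([ 0.6259, -0.2766, -0.1219]), np.float64(0.967259002324711)) -6.987159009624306
mould 0.92 [254.1, 142.0, 374.8, 355.0]
```

View pics/w1.png

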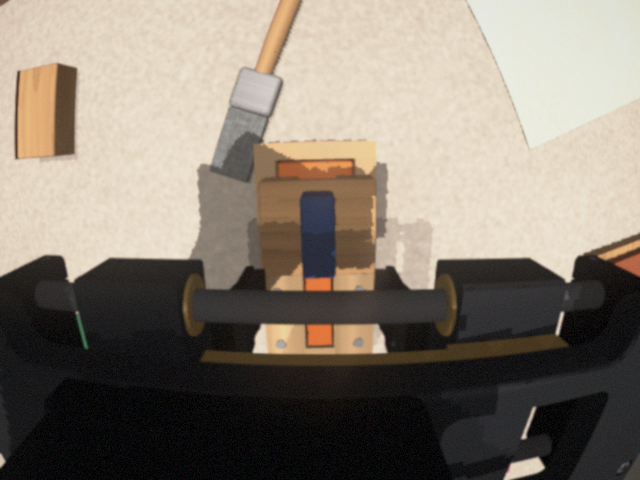

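>>> {"method": "send_rows", "body": {
  "plan": [
    [44,0.5,0,25,0,0,-0.009],
    [44,0,0,25,0,0,0],
    [44,0,0,25,0,0,0],
    [44,0,0,20,0,0,0],
    [44,0,0,10,0,0,0],
    [44,0,0,6,0,0,0],
    [10,0,0,0,0,0,0],
    [10,0,0,0,0,0,0],
    [10,0,0,0,0,0,0],
    [10,0,0,0,0,0,0]
  ],
  "grip_force": 30
}}

```text
time_s: 4.95
tool_pos: [0.6241, -0.2764, 0.0901]
tool_rot: [180.0, -0.1, -7.5]
force: [-0.3, 0.7, 2.2]
grip_width: 0.0241
```

>>> {"method": "send_rows", "body": {
  "plan": [
    [10,0,0,0,0,0,0],
    [10,0,0,0,0,0,0],
    [10,0,0,-5,0,0,0],
    [10,0,0,-10,0,0,0],
    [10,0,0,-25,0,0,0],
    [10,0,0,-30,0,0,0],
    [10,0,0,-30,0,0,0]
  ]
}}

```text
time_s: 5.65
tool_pos: [0.6229, -0.2759, 0.1897]
tool_rot: [-180.0, 0.1, -7.5]
force: [1.2, -0.9, -2.4]
grip_width: 0.0238
```

Run:
```python
from h import *
st()
s=plan([(655,0,190,[180,0,-8],8),(655,0,60,[180,0,-8],5)],10)
```

```text
t 5.65 p [ 622.9031 -275.888   189.7035] r [-179.9912    0.08     -7.4752] q [-10.9908  28.5155  46.1722  82.0711 -20.5769  78.1734 -61.5672] F [ 1.2107 -0.8715 -2.3935] w 0.023802836136077195
[ [10,-0.5,-34.7,0,0,0,0.001],[10,-0.6,-34.7,-0.1,0,0,0.001],[10,-0.5,-34.7,0,0,0.001,0.001],[10,-0.6,-34.8,0,0,0,0.002],[10,-0.7,-34.7,-0.1,0,0,0.001],[10,-0.7,-34.7,0,0,0,0.001],[10,-0.8,-34.7,0,0,0,0.001],[10,-0.8,-34.7,-0.1,0,0,0.001],[10,0,0,26,0,0,0],[10,0,0,26,0,0,0],[10,0,0,26,0,0,0],[10,0.1,0,26,0,0,0] ]
[ [10,0,0,26,0,0,0] ]
```

>>> {"method": "send_rows", "body": {
  "plan": [
    [10,-0.5,-20,0,0,0,0],
    [10,-0.6,-34.7,0,0,0,0],
    [10,-0.6,-38,0,0,0,0],
    [10,-0.6,-40,0,0,0,0],
    [10,-0.6,-40,0,0,0,0],
    [10,-0.6,-40,0,0,0,0],
    [10,-0.8,-38,0,0,0,0],
    [10,-0.8,-26,10,0,0,0],
    [10,0,0,30,0,0,0],
    [10,0,0,30,0,0,0],
    [10,0,0,30,0,0,0],
    [10,0,0,26,0,0,0]
  ]
}}

```text
time_s: 6.85
tool_pos: [0.6535, -0.0009, 0.0614]
tool_rot: [180.0, 0.1, -7.5]
force: [-0.3, 1.0, -1.8]
grip_width: 0.024
```

>>> {"method": "send_rows", "body": {
  "plan": [
    [10,0,0,9,0,0,0],
    [10,0,0,5,0,0,0],
    [10,0,0,0,0,0,0]
  ]
}}

```text
time_s: 7.15
tool_pos: [0.6547, -0.0012, 0.0494]
tool_rot: [180.0, -0.0, -7.5]
force: [0.1, 1.1, -1.9]
grip_width: 0.0236
```

>>> {"method": "send_rows", "body": {
  "plan": [
    [10,0,0,2,0,0,0],
    [10,0,0,1.5,0,0,0],
    [10,0,0,0,0,0,0]
  ]
}}

```text
time_s: 7.45
tool_pos: [0.6547, -0.001, 0.0461]
tool_rot: [-180.0, -0.1, -7.5]
force: [0.3, 0.3, -2.3]
grip_width: 0.0241
```

>>> {"method": "send_rows", "body": {
  "plan": [
    [10,0,0,1,0,0,0],
    [10,0,0,0.5,0,0,0],
    [10,0,0,0,0,0,0]
  ]
}}

```text
time_s: 7.75
tool_pos: [0.6545, -0.001, 0.0442]
tool_rot: [-180.0, -0.0, -7.5]
force: [-0.6, 0.1, -1.8]
grip_width: 0.0235
```

>>> {"method": "send_rows", "body": {
  "plan": [
    [10,0,0,0.8,0,0,0],
    [10,0,0,0.5,0,0,0],
    [10,0,0,0,0,0,0]
  ]
}}

```text
time_s: 8.05
tool_pos: [0.6544, -0.001, 0.0441]
tool_rot: [-179.9, 0.0, -7.5]
force: [-3.7, 0.5, 6.1]
grip_width: 0.0242
```

>>> {"method": "send_rows", "body": {
  "plan": [
    [10,0,0,0.6,0,0,0],
    [10,0,0,0.4,0,0,0],
    [10,0,0,0,0,0,0]
  ]
}}

```text
time_s: 8.35
tool_pos: [0.6544, -0.001, 0.044]
tool_rot: [-179.9, 0.0, -7.5]
force: [-6.7, 1.6, 12.3]
grip_width: 0.0236
```

>>> {"method": "send_rows", "body": {
  "plan": [
    [10,0,0,-1,0,0,0],
    [50,0,0,0,0,0,0],
    [50,0,0,0,0,0,0],
    [50,0,0,-8,0,0,0],
    [50,0,0,-25,0,0,0],
    [50,0,0,-40,0,0,0],
    [50,0,0,-40,0,0,0],
    [50,0,20,-38,0,0,0],
    [50,-6,40,0,0,0,0],
    [50,-6,45,0,0,0,0],
    [50,-6,45,0,0,0,0],
    [50,-6,45,0,0,0,0]
  ]
}}

```text
time_s: 9.55
tool_pos: [0.6048, -0.1929, 0.1944]
tool_rot: [-180.0, -0.1, -7.4]
force: [0.3, -0.3, -0.8]
grip_width: 0.0502
```

>>> {"method": "send_rows", "body": {
  "plan": [
    [50,-8,40,0,0,0,0],
    [50,-8,25,0,0,0,0],
    [50,0,5,0,0,0,0],
    [50,0,0,0,0,0,0]
  ]
}}

```text
time_s: 9.95
tool_pos: [0.5802, -0.2595, 0.1941]
tool_rot: [-180.0, -0.0, -7.6]
force: [0.0, 1.5, 0.1]
grip_width: 0.0497
```

Run:
```python
from h import *
st()
k=env.get_calibration("wrist");im=env.read_camera("wrist")
M=np.zeros((480,640),bool)
for n,z in(("paddle",.025),("mould",0)):
    for r in env.regions_of("wrist",n)[:2]:
        print(n,r["confidence"],r["rect"])
        M|=r["region"]
        f=fit(n,[("wrist",k,r["region"])],[.6235,-.2765,-.13],z);print(f,np.degrees(f[0][2]))
f=fit("mould",[("wrist",k,M)],[.6235,-.2765,-.13],0);print("union",f,np.degrees(f[0][2]))
im=im.copy()
for z0 in(.025,):
    c,s=np.cos(-.131),np.sin(-.131)
    for b in BOX["paddle"]:
        P=corners(b)@np.array([[c,-s,0],[s,c,0],[0,0,1]]).T+[.6235,-.2765,z0]
        for u in proj(k,"wrist",P): cv2.circle(im,tuple(u.round().astype(int).tolist()),1,(0,255,0),-1)
pic(np.hstack([cv2.resize(im[120:420,200:440],(640,800),interpolation=2)])[:600],"w2.png")
```

```text
t 9.95 p [ 580.1902 -259.4689  194.0692] r [-179.9881   -0.0486   -7.5832] q [-15.7067  22.3608  48.4485  89.1456 -17.0812  76.1628 -62.8816] F [0.024  1.5043 0.0689] w 0.049736855773944974
paddle 0.84 [289.6, 112.5, 368.4, 292.5]
(array([ 0.6284, -0.275 , -0.1181]), np.float64(0.931975702388063)) -6.764280344439085
paddle 0.64 [14.8, 16.6, 87.0, 114.1]
(array([ 0.6235, -0.2765, -0.13  ]), np.float64(-0.0)) -7.448451336700702
mould 0.66 [266.2, 86.6, 391.2, 288.2]
(array([ 0.628 , -0.2752, -0.1194]), np.float64(0.469296024171145)) -6.840680302529065
mould 0.4 [522.0, 419.3, 528.4, 437.5]
(array([ 0.6235, -0.2765, -0.13  ]), np.float64(-0.0)) -7.448451336700702
union (array([ 0.628 , -0.2752, -0.1231]), np.float64(0.6930932338370395)) -7.052490271811543
```

View pics/w2.png

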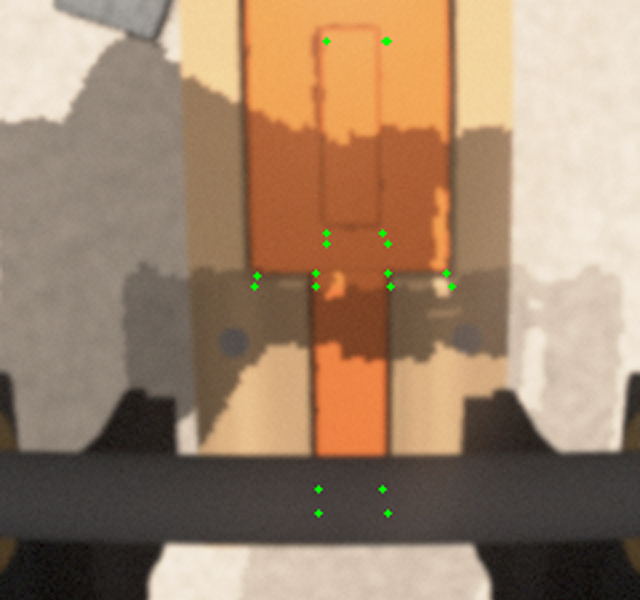

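>>> {"method": "send_rows", "body": {
  "plan": [
    [44,17.4,4.4,20,0,0,-0.01],
    [44,17,5,30,0,0,0],
    [44,0,0,35,0,0,0],
    [44,0,0,30,0,0,0],
    [44,0,0,16,0,0,0],
    [44,0,0,8,0,0,0],
    [44,0,0,4,0,0,0],
    [44,0,0,0,0,0,0]
  ]
}}

```text
time_s: 10.9
tool_pos: [0.614, -0.2722, 0.0515]
tool_rot: [180.0, -0.1, -6.9]
force: [-0.2, 0.3, 0.0]
grip_width: 0.044
```

>>> {"method": "send_rows", "body": {
  "plan": [
    [44,0,0,2,0,0,0],
    [5,0,0,0,0,0,0],
    [5,0,0,0,0,0,0],
    [5,0,0,0,0,0,0],
    [5,0,0,0,0,0,0],
    [5,0,0,0,0,0,0]
  ]
}}

```text
time_s: 11.5
tool_pos: [0.6133, -0.2725, 0.0489]
tool_rot: [180.0, -0.0, -6.9]
force: [-0.5, -1.2, 1.3]
grip_width: 0.0177
```

>>> {"method": "send_rows", "body": {
  "plan": [
    [5,0,0,0,0,0,0],
    [5,0,0,-4,0,0,0],
    [5,0,0,-6,0,0,0],
    [5,0,0,-8,0,0,0],
    [5,0,0,-10,0,0,0],
    [5,0,0,-20,0,0,0],
    [5,0,0,-30,0,0,0],
    [5,0,0,-30,0,0,0],
    [5,0,0,0,0,0,0]
  ],
  "grip_force": 35
}}

```text
time_s: 12.4
tool_pos: [0.6158, -0.2741, 0.1625]
tool_rot: [179.9, -0.5, -6.9]
force: [0.1, -0.7, -1.4]
grip_width: 0.0174
```

```bash
cat > fk.py <<'E'
from h import *
import json,os,itertools
from scipy.optimize import least_squares
D=[([-70.5256,18.4379,-4.0144,83.1757,1.2953,78.5408,-3.2597],[.2079,.6153,.2215],[-179.8908,.0064,161.3347]),
([-10.9993,28.193,46.4605,81.3558,-20.385,79.1167,-62.1989],[.6224464,-.2771817,.1996263],[179.9887,.0369,-8.0689]),
([-10.9908,28.5155,46.1722,82.0711,-20.5769,78.1734,-61.5672],[.6229031,-.275888,.1897035],[-179.9912,.08,-7.4752]),
([-15.7067,22.3608,48.4485,89.1456,-17.0812,76.1628,-62.8816],[.5801902,-.2594689,.1940692],[-179.9881,-.0486,-7.5832])]
if os.path.exists("log.json"): D+=json.load(open("log.json"))
def rec():
    o=env.get_obs();L=json.load(open("log.json")) if os.path.exists("log.json") else []
    L.append([o[k].tolist() for k in("qpos","tool_pos","tool_rot")]);json.dump(L,open("log.json","w"));D.append(L[-1])
def fk(q,P,sg):
    q=np.radians(np.asarray(q));d1,L1,a1,a2,L2,a3,Lt,c1,c7=P;s1,s3,s5,s7=sg
    r=R.identity();p=np.zeros(3)
    for ax,an,t in(("z",s1*q[0]+c1,(0,0,d1)),("y",q[1],(0,0,0)),("z",s3*q[2],(a1,0,L1)),("y",q[3],(a2,0,0)),("z",s5*q[4],(0,0,L2)),("y",q[5],(a3,0,0)),("z",s7*q[6]+c7,(0,0,Lt))):
        r=r*R.from_euler(ax,an);p=p+r.apply(t)
    return p,r
def calib():
    best=None
    def res(P,sg):
        e=[]
        for q,p,t in D:
            a,r=fk(q,P,sg);e+=list((a-p)*1000)+list((R.from_euler("xyz",t,degrees=True).inv()*r).as_rotvec()*200)
        return e
    for sg in itertools.product((1,-1),repeat=4):
        for c7 in(0,1.57,3.14,-1.57):
            f=least_squares(res,[.3,.4,0,0,.4,.05,.25,0,c7],args=(sg,),loss="soft_l1",max_nfev=60)
            if best is None or f.cost<best[0]: best=(f.cost,f.x,sg,np.abs(f.fun).max())
    return best
LO=np.array([-163.93,-17.29,-79.2,3.27,-89.18,5.43,-154.24]);HI=np.array([163.93,119.83,71.16,140.29,269.18,117.66,154.24])
def ik(pos,rpy,q0,P,sg):
    Q=R.from_euler("xyz",rpy,degrees=True)
    def res(q):
        a,r=fk(q,P,sg);return np.r_[(a-pos)*1000,(Q.inv()*r).as_rotvec()*500,(np.asarray(q)-q0)*.002]
    f=least_squares(res,np.clip(q0,LO+1,HI-1),bounds=(LO,HI));return f.x,np.abs(f.fun[:6]).max()
E
python3 - <<'E'
from fk import *
rec();st();b=calib();print(b)
E
```

```text
t 12.4 p [ 615.7907 -274.1398  162.5107] r [179.884   -0.5129  -6.8988] q [-12.0626  28.3138  46.6118  85.8201 -21.0775  74.3807 -60.2634] F [ 0.1494 -0.7296 -1.3611] w 0.017420289072161265
(np.float64(9.433833700327883), array([ 0.1956,  0.4564, -0.0074, -0.0223,  0.5023, -0.0229,  0.3265,
       -0.0379,  1.5329]), (-1, -1, -1, -1), np.float64(6.590929574833648))
```

Run:
```python
from h import *
s=plan([(488,15,120,[180,0,90],14),(488,15,40,[180,0,90],5)],5)
```

```text
[ [5,-11.6,-19.4,2.9,0.001,0,-0.121],[5,-9.1,-20.7,2.9,0,-0.001,-0.121],[5,-6.6,-21.6,2.9,0.001,0,-0.12],[5,-3.9,-22.2,3,0.001,0,-0.121],[5,-1.3,-22.6,2.9,0,-0.001,-0.121],[5,1.5,-22.5,3,0.001,0,-0.121],[5,4.3,-22.2,3,0.001,-0.001,-0.121],[5,6.8,-21.5,3,0,0,-0.12],[5,9.4,-20.6,3,0.001,0,-0.121],[5,11.8,-19.2,3,0.001,-0.001,-0.121],[5,14.1,-17.7,3.1,0,0,-0.121],[5,16,-15.9,3,0.001,0,-0.121] ]
[ [5,17.9,-13.8,3,0,-0.001,-0.12],[5,19.4,-11.5,3.1,0.001,0,-0.121],[5,0,0,16,0,0,0],[5,0,0,16,0,0,0],[5,0,0,16,0,0,0],[5,0,0,16,0,0,0],[5,0,0,16,0,0,0] ]
```

>>> {"method": "send_rows", "body": {
  "plan": [
    [5,-11.6,-19.4,2.9,0.001,0,-0.121],
    [5,-9.1,-20.7,2.9,0,-0.001,-0.121],
    [5,-6.6,-21.6,2.9,0.001,0,-0.12],
    [5,-3.9,-22.2,3,0.001,0,-0.121],
    [5,-1.3,-22.6,2.9,0,-0.001,-0.121],
    [5,1.5,-22.5,3,0.001,0,-0.121],
    [5,4.3,-22.2,3,0.001,-0.001,-0.121],
    [5,6.8,-21.5,3,0,0,-0.12],
    [5,9.4,-20.6,3,0.001,0,-0.121],
    [5,11.8,-19.2,3,0.001,-0.001,-0.121],
    [5,14.1,-17.7,3.1,0,0,-0.121],
    [5,16,-15.9,3,0.001,0,-0.121]
  ]
}}

```text
time_s: 13.6
tool_pos: [0.5024, -0.0236, 0.1215]
tool_rot: [-179.5, -0.1, 76.5]
force: [0.3, 0.4, -2.5]
grip_width: 0.0176
```

>>> {"method": "send_rows", "body": {
  "plan": [
    [5,17.9,-13.8,3,0,-0.001,-0.12],
    [5,19.4,-11.5,3.1,0.001,0,-0.121],
    [5,0,0,10,0,0,0],
    [5,0,0,16,0,0,0],
    [5,0,0,0,0,0,0]
  ]
}}

```text
time_s: 14.1
tool_pos: [0.4829, 0.0162, 0.088]
tool_rot: [-179.3, -0.1, 89.9]
force: [-0.2, 0.7, -1.6]
grip_width: 0.0176
```

Run:
```python
from fk import *
rec();st();b=calib();print(b)
for tilt,yaw in((0,18.8),(10,18.8),(15,18.8),(20,18.8),(25,18.8)):
  for r in(-.235,-.21,-.18,-.15,-.12):
    a=np.radians(18.8);x=.552+r*np.cos(a);y=.230+r*np.sin(a)
    rpy=(R.from_euler("z",18.8,degrees=True)*R.from_euler("y",tilt,degrees=True)*R.from_euler("x",180,degrees=True)).as_euler("xyz",degrees=True)
    res=[ik([x,y,.02],rpy,q0,b[1],b[2]) for q0 in(D[0][0],env.get_obs()["qpos"],[-20,-10,0,120,0,70,-70])]
    q,e=min(res,key=lambda t:t[1]);print(tilt,r,round(e,1),q.round(0))
```

```text
t 14.1 p [482.8985  16.2217  88.0061] r [-179.2776   -0.1111   89.9035] q [-31.1734   5.202   27.5573 115.7511  -2.9481  60.3811  -2.3198] F [-0.227   0.6982 -1.5948] w 0.017598080214456687
(np.float64(15.344989322411934), array([ 0.2473,  0.4733, -0.0189, -0.013 ,  0.5059, -0.0259,  0.3876,
       -0.0428,  1.528 ]), (-1, -1, -1, -1), np.float64(4.535742837069923))
0 -0.235 0.0 [-22.  -5.  -5. 134.  -1.  51. -98.]
0 -0.21 0.0 [-23.  -2.  -4. 132.  -0.  50. -98.]
0 -0.18 0.0 [-24.   2.  -3. 128.   0.  50. -98.]
0 -0.15 0.0 [-25.   5.  -2. 124.   0.  50. -98.]
0 -0.12 0.0 [-25.   9.  -1. 121.   0.  51. -97.]
10 -0.235 0.0 [-24.   3.  -2. 127.  -1.  60. -97.]
10 -0.21 0.0 [-25.   6.  -2. 123.  -1.  60. -97.]
10 -0.18 0.0 [-25.  10.  -1. 120.  -1.  61. -97.]
10 -0.15 0.0 [-26.  13.   0. 116.  -1.  61. -96.]
10 -0.12 0.0 [-26.  16.   1. 112.  -1.  62. -96.]
15 -0.235 0.0 [-25.   8.  -1. 123.  -1.  65. -97.]
15 -0.21 0.0 [-25.  10.  -1. 119.  -1.  65. -97.]
15 -0.18 0.0 [-26.  14.   0. 116.  -1.  66. -96.]
15 -0.15 0.0 [-26.  17.   1. 112.  -1.  66. -96.]
15 -0.12 0.0 [-26.  20.   1. 107.  -2.  67. -95.]
20 -0.235 0.0 [-26.  12.  -0. 119.  -2.  69. -96.]
20 -0.21 0.0 [-26.  15.   0. 116.  -2.  70. -96.]
20 -0.18 0.0 [-26.  18.   1. 112.  -2.  71. -96.]
20 -0.15 0.0 [-26.  21.   1. 107.  -2.  72. -95.]
20 -0.12 0.0 [-26.  24.   2. 103.  -2.  73. -95.]
25 -0.235 0.0 [-26.  16.   0. 115.  -2.  74. -96.]
25 -0.21 0.0 [-26.  19.   1. 112.  -2.  74. -96.]
25 -0.18 0.0 [-26.  22.   1. 107.  -2.  76. -95.]
25 -0.15 0.0 [-26.  25.   2. 103.  -2.  77. -95.]
25 -0.12 0.0 [-26.  28.   2.  99.  -2.  78. -95.]
```

>>> {"method": "send_rows", "body": {
  "plan": [
    [5,0,5,16,0,-0.0126,0],
    [5,0,0,16,0,0,0],
    [5,0,0,14,0,0,0],
    [5,0,0,7,0,0,0],
    [5,0,0,3,0,0,0],
    [5,0,0,0,0,0,0]
  ]
}}

```text
time_s: 14.7
tool_pos: [0.4893, 0.0165, 0.034]
tool_rot: [-179.5, 0.6, 90.0]
force: [-1.0, 0.1, -1.2]
grip_width: 0.0177
```

>>> {"method": "send_rows", "body": {
  "plan": [
    [5,0,0,1.5,0,0,0],
    [5,0,0,1,0,0,0],
    [5,0,0,0,0,0,0]
  ]
}}

```text
time_s: 15.0
tool_pos: [0.4895, 0.0168, 0.0318]
tool_rot: [-179.5, 0.5, 90.0]
force: [-0.0, 1.0, -2.3]
grip_width: 0.0177
```

>>> {"method": "send_rows", "body": {
  "plan": [
    [5,0,0,1.5,0,0,0],
    [5,0,0,1,0,0,0],
    [5,0,0,0,0,0,0]
  ]
}}

```text
time_s: 15.3
tool_pos: [0.4892, 0.0167, 0.0289]
tool_rot: [-179.5, 0.5, 90.0]
force: [-0.7, 0.3, -1.4]
grip_width: 0.0178
```

>>> {"method": "send_rows", "body": {
  "plan": [
    [5,0,0,0.7,0,0,0],
    [5,0,0,0.5,0,0,0],
    [5,0,0,0,0,0,0]
  ]
}}

```text
time_s: 15.6
tool_pos: [0.4894, 0.0166, 0.0282]
tool_rot: [-179.5, 0.5, 90.0]
force: [-0.5, -0.9, 1.6]
grip_width: 0.0177
```

Contact has begun. I'll go one step further, then release and rise.

>>> {"method": "send_rows", "body": {
  "plan": [
    [5,0,0,0.4,0,0,0],
    [5,0,0,0,0,0,0],
    [40,0,0,0,0,0,0],
    [40,0,0,0,0,0,0],
    [40,0,0,-5,0,0,0],
    [40,0,0,-20,0,0,0],
    [40,0,0,-40,0,0,0],
    [50,-25,0,-40,0,0,0],
    [50,-45,0,-30,0,0,0],
    [50,-45,0,0,0,0,0],
    [50,-25,0,0,0,0,0]
  ]
}}

```text
time_s: 16.7
tool_pos: [0.491, -0.1227, 0.1635]
tool_rot: [-179.7, 0.6, 89.8]
force: [0.1, -0.8, -0.4]
grip_width: 0.0493
```

Run:
```python
from fk import *
rec();st()
k=env.get_calibration("wrist");im=env.read_camera("wrist");pic(im,"w3.png")
for r in env.regions_of("wrist","paddle")[:2]:
    print("w",r["confidence"],r["rect"]);f=fit("paddle",[("wrist",k,r["region"])],[.489,.0317,1.57],.004);print(f,np.degrees(f[0][2]))
k=env.get_calibration("top");env.read_camera("top")
for r in env.regions_of("top","paddle")[:2]:
    print("t",r["confidence"],r["rect"]);f=fit("paddle",[("top",k,r["region"])],[.489,.0317,1.57],.004);print(f,np.degrees(f[0][2]))
```

```text
t 16.7 p [ 490.9899 -122.6782  163.5151] r [-179.7408    0.5939   89.8056] q [-23.496    2.844   35.3325 108.8047  -1.0821  69.0123  11.9982] F [ 0.1244 -0.7955 -0.418 ] w 0.049321007832715
w 0.71 [277.2, 1.5, 358.9, 196.6]
(array([0.4906, 0.0304, 1.5668]), np.float64(0.9799636016985874)) 89.7721775973546
w 0.37 [553.4, 309.9, 562.8, 334.3]
(array([0.489 , 0.0317, 1.57  ]), np.float64(-0.0)) 89.95437383553924
t 0.68 [306.3, 258.3, 370.4, 283.7]
(array([0.4861, 0.0298, 1.5799]), np.float64(0.9594509937923572)) 90.52141250576341
```

View pics/w3.png

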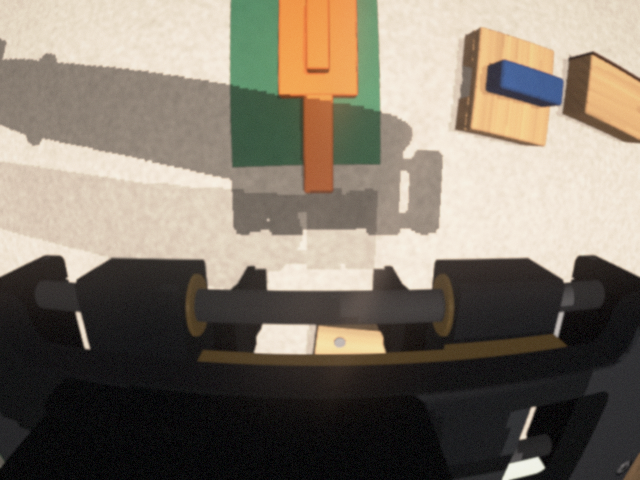

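Run:
```python
from h import *
s=plan([(490.2,-81.5,90,[180,10,89.8],4),(490.2,-81.5,15,[180,10,89.8],4),(490.2,-81.5,9,[180,10,89.8],2)],46)
```

```text
[ [46,9.4,0.1,17.8,-0.002,-0.041,0.001],[46,10.1,0,17.4,-0.002,-0.042,0.001],[46,10.9,0,17,-0.002,-0.041,0],[46,11.5,0,16.5,-0.002,-0.042,0.001],[46,3.3,0,18.5,0,0,0],[46,3.2,0,18.4,0,0,0],[46,3.3,0,18.5,0,0,0],[46,3.3,0,18.5,0,0,0],[46,0.5,0,2.9,0,0,0],[46,0.5,0,3,0,0,0] ]
```

>>> {"method": "send_rows", "body": {
  "plan": [
    [46,9.4,0.1,17.8,-0.002,-0.041,0.001],
    [46,10.1,0,17.4,-0.002,-0.042,0.001],
    [46,10.9,0,17,-0.002,-0.041,0],
    [46,11.5,0,16.5,-0.002,-0.042,0.001],
    [46,3.3,0,18.5,0,0,0],
    [46,3.2,0,18.4,0,0,0],
    [46,3.3,0,18.5,0,0,0],
    [46,3.3,0,16,0,0,0],
    [46,0,0,0,0,0,0]
  ]
}}

```text
time_s: 17.8
tool_pos: [0.4881, -0.0793, 0.0151]
tool_rot: [-179.7, 10.1, 90.1]
force: [-0.3, -0.6, -0.1]
grip_width: 0.0461
```

Run:
```python
from fk import *
rec();st()
s=plan([(490.2,-81.5,7.5,[180,10,89.8],3)],46)
```

```text
t 17.8 p [488.1351 -79.2791  15.1157] r [-179.6954   10.061    90.0945] q [-28.8205  12.7876  29.9735 119.0252   4.8415  50.1477  -2.5005] F [-0.2941 -0.6042 -0.0855] w 0.04614514010828775
[ [46,-0.3,0.7,2.6,-0.001,0,0.002],[46,-0.3,0.7,2.7,-0.002,0.001,0.001],[46,-0.3,0.7,2.6,-0.001,0,0.002] ]
```

>>> {"method": "send_rows", "body": {
  "plan": [
    [46,-0.3,0.7,2.6,-0.001,0,0.002],
    [46,-0.3,0.7,2.7,-0.002,0,0.001],
    [46,-0.3,0.7,2.2,-0.001,0,0.002],
    [46,0,0,0,0,0,0],
    [8,0,0,0,0,0,0],
    [8,0,0,0,0,0,0],
    [8,0,0,0,0,0,0],
    [8,0,0,0,0,0,0],
    [8,0,0,0,0,0,0]
  ],
  "grip_force": 58
}}

```text
time_s: 18.7
tool_pos: [0.4923, -0.0835, 0.0101]
tool_rot: [179.7, 10.1, 89.6]
force: [-1.2, -0.3, 1.4]
grip_width: 0.0232
```

>>> {"method": "send_rows", "body": {
  "plan": [
    [8,0,0,0,0,0,0],
    [8,0,0,0,0,0,0]
  ]
}}

```text
time_s: 18.9
tool_pos: [0.4923, -0.0835, 0.0102]
tool_rot: [179.7, 10.1, 89.6]
force: [-0.9, -0.4, 1.4]
grip_width: 0.0236
```

>>> {"method": "send_rows", "body": {
  "plan": [
    [8,-0.9,0,-5,0,0,0],
    [8,-1.7,0,-9.8,0,0,0],
    [8,-3.5,0,-20,0,0,0],
    [8,-3.5,0,-20,0,0,0],
    [8,0,0,0,0,0,0],
    [8,0,0,0,0,0,0]
  ]
}}

```text
time_s: 19.5
tool_pos: [0.4922, -0.0831, 0.0659]
tool_rot: [179.7, 10.0, 89.6]
force: [0.7, 0.3, -2.4]
grip_width: 0.0233
```

```bash
cat >> h.py <<'E'
def fit6(name,views,p0):
    "p0 x,y,z,yaw,pitch (rad); full fit with pitch"
    V=[(c,k,cv2.resize(m.astype(np.uint8),None,fx=S,fy=S,interpolation=0)) for c,k,m in views]
    def cost(p):
        t=0;Q=R.from_euler("ZY",[p[3],p[4]])
        for c,k,mm in V:
            m=np.zeros((480*S,640*S),np.uint8)
            for b in BOX[name]:
                P=Q.apply(corners(b,6 if c=="wrist" else 1))+p[:3]
                cv2.fillConvexPoly(m,cv2.convexHull(((proj(k,c,P)+.5)*S-.5).round().astype(np.int32)),1)
            t-=(m&mm).sum()/(m|mm).sum()
        return t/len(V)
    sx=[p0]+[np.add(p0,d) for d in np.diag([.006,.006,.006,.05,.06])]
    r=minimize(cost,p0,method="Nelder-Mead",options=dict(initial_simplex=sx,xatol=2e-4,fatol=1e-5,maxfev=600));return r.x,-r.fun
E
python3 - <<'E'
from fk import *
rec();st();o=env.get_obs()["tool_pos"]
V=[]
for c in("scene","top","wrist"):
    k=env.get_calibration(c);im=env.read_camera(c)
    if c=="scene":pic(cv2.resize(im[180:290,270:430],(800,550),interpolation=2),"s4.png")
    if c=="wrist":pic(im,"w4.png")
    for r in env.regions_of(c,"paddle")[:1]:
        print(c,r["confidence"],r["rect"]);
        if c=="wrist":V=[(c,k,r["region"])]
f=fit6("paddle",V,[o[0],o[1]+.114,o[2]-.006,1.567,0]);print(f,np.degrees(f[0][3:]))
E
```

```text
t 19.5 p [492.2039 -83.1477  65.8861] r [179.6779  10.0125  89.5818] q [-29.6597   8.049   30.7866 116.8541   7.1203  56.021   -3.4992] F [ 0.7167  0.3058 -2.3885] w 0.023330325633849812
scene 0.6 [331.0, 200.4, 370.9, 242.5]
wrist 0.81 [222.4, 1.5, 402.0, 332.4]
(array([ 0.4908,  0.0319,  0.0565,  1.5786, -0.0809]), np.float64(0.9450905187737577)) [90.4496 -4.6332]
```

View pics/w4.png

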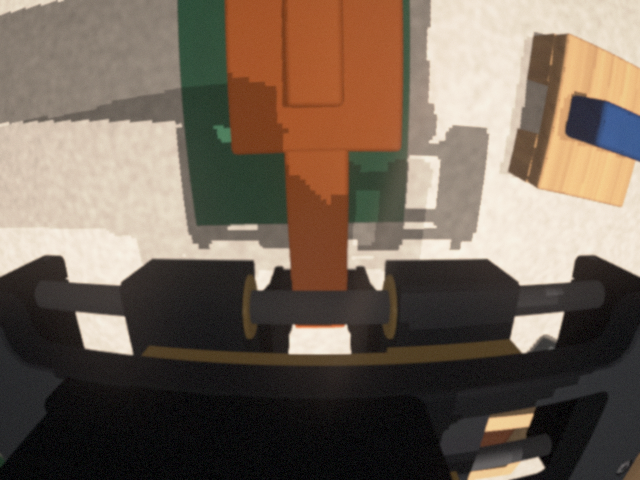

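Run:
```python
from h import *
from scipy.optimize import least_squares
k=env.get_calibration("wrist")
L=np.array([[-48,32,20],[-48,-32,20],[-30,9,40],[-30,-9,40],[-48,12,20],[-48,-12,20],[-128,12,20],[-128,-12,20]])/1e3
U=np.array([[232,153],[402,150],[283,104],[342,106],[286,153],[347,151],[295,326],[346,326]])
g=lambda p:R.from_euler("ZY",p[3:]).apply(L)+p[:3]
f=least_squares(lambda p:(proj(k,"wrist",g(p))-U).ravel(),[.491,.032,.06,1.57,0])
print(f.x,np.degrees(f.x[3:]),f.fun.reshape(-1,2).round(1))
```

```text
[0.4907 0.0304 0.0545 1.587  0.0143] [90.9312  0.818 ] [[-0.3  0.9]
 [-1.7 -0.1]
 [ 2.   2.4]
 [ 0.9 -1.1]
 [-2.3 -1.6]
 [ 0.9 -1.1]
 [-0.6  0.9]
 [ 0.5 -0.2]]
```

View pics/s4.png

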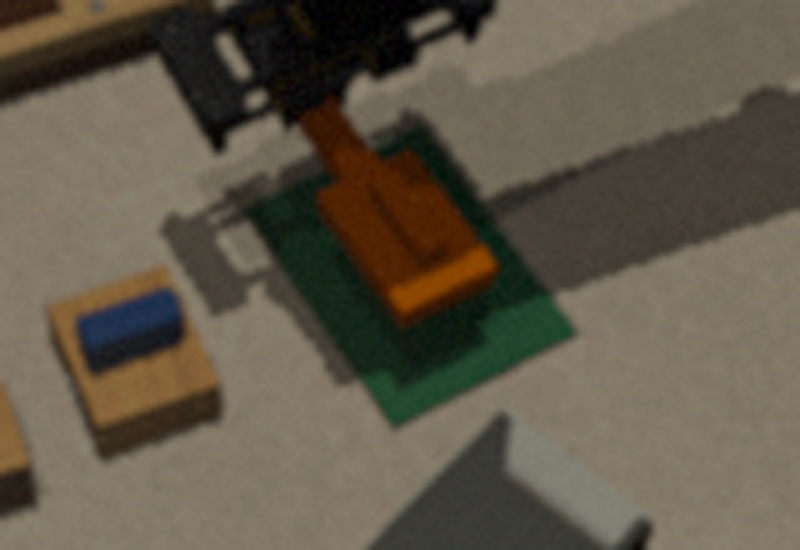

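Run:
```python
from fk import *
b=calib();print(b)
q0=np.array(env.get_obs()["qpos"])
a=np.radians(18.8)
for r,z,yaw in((-.20,.12,50),(-.255,.12,18.8),(-.255,.027,18.8),(-.24,.027,18.8),(-.2,.027,18.8),(-.127,.021,18.8),(-.127,.1,18.8)):
    x=.552+r*np.cos(a);y=.2303+r*np.sin(a)
    q,e=ik([x,y,z],[180,10,yaw],q0,b[1],b[2]);print(r,z,np.array([x,y]),round(e,1),q.round(0));q0=q
```

```text
(np.float64(21.65742412392646), array([ 0.2788,  0.4683, -0.0121, -0.0119,  0.5116, -0.0164,  0.4101,
       -0.0394,  1.5315]), (-1, -1, -1, -1), np.float64(5.987480042854723))
-0.2 0.12 [0.3627 0.1658] 0.0 [-45.  -0.  15. 117.   4.  72. -72.]
-0.255 0.12 [0.3106 0.1481] 0.0 [-42.  -7.  15. 123.   1.  74. -99.]
-0.255 0.027 [0.3106 0.1481] 0.0 [-42.   1.  15. 128.  -1.  61. -97.]
-0.24 0.027 [0.3248 0.153 ] 0.0 [-42.   3.  15. 126.  -2.  61. -96.]
-0.2 0.027 [0.3627 0.1658] 0.0 [-41.   8.  16. 121.  -3.  61. -95.]
-0.127 0.021 [0.4318 0.1894] 0.0 [-39.  16.  15. 112.  -5.  62. -92.]
-0.127 0.1 [0.4318 0.1894] 0.0 [-39.  11.  16. 108.  -4.  71. -94.]
```

Run:
```python
from h import *
s=plan([(470,-60,120,[180,10,85],3),(311,148,120,[180,10,18.4],15)],8)
```

```text
[ [8,4.4,-7.1,-19.5,0.006,0,0.026],[8,4.3,-7.4,-19.4,0.005,0.001,0.027],[8,4.1,-7.6,-19.3,0.006,0,0.026],[8,12.7,-11.8,-2.2,0.013,0,0.076],[8,11.8,-12.7,-2.1,0.014,0,0.077],[8,10.7,-13.6,-1.9,0.013,0,0.076],[8,9.7,-14.4,-1.7,0.014,0,0.076],[8,8.5,-15.2,-1.6,0.013,0,0.077],[8,7.4,-15.7,-1.3,0.014,0,0.076],[8,6.2,-16.3,-1.1,0.013,0,0.076],[8,4.8,-16.7,-0.8,0.014,0,0.077],[8,3.6,-17.1,-0.7,0.013,0,0.076] ]
[ [8,2.3,-17.3,-0.4,0.014,0,0.076],[8,1,-17.4,-0.1,0.013,0,0.076],[8,-0.4,-17.5,0,0.014,0,0.077],[8,-1.7,-17.3,0.3,0.013,0,0.076],[8,-3,-17.2,0.6,0.014,0,0.076],[8,-4.3,-16.9,0.7,0.013,0,0.077] ]
```

>>> {"method": "send_rows", "body": {
  "plan": [
    [8,4.4,-7.1,-19.5,0.006,0,0.026],
    [8,4.3,-7.4,-19.4,0.005,0.001,0.027],
    [8,4.1,-7.6,-19.3,0.006,0,0.026],
    [8,12.7,-11.8,-2.2,0.013,0,0.076],
    [8,11.8,-12.7,-2.1,0.014,0,0.077],
    [8,10.7,-13.6,-1.9,0.013,0,0.076],
    [8,9.7,-14.4,-1.7,0.014,0,0.076],
    [8,8.5,-15.2,-1.6,0.013,0,0.077],
    [8,7.4,-15.7,-1.3,0.014,0,0.076],
    [8,6.2,-16.3,-1.1,0.013,0,0.076],
    [8,4.8,-16.7,-0.8,0.014,0,0.077],
    [8,3.6,-17.1,-0.7,0.013,0,0.076]
  ]
}}

```text
time_s: 21.0
tool_pos: [0.3744, 0.0652, 0.1203]
tool_rot: [180.0, 10.0, 44.8]
force: [-0.8, 0.9, -2.2]
grip_width: 0.0235
```

>>> {"method": "send_rows", "body": {
  "plan": [
    [8,2.3,-17.3,-0.4,0.014,0,0.076],
    [8,1,-17.4,-0.1,0.013,0,0.076],
    [8,-0.4,-17.5,0,0.014,0,0.077],
    [8,-1.7,-17.3,0.3,0.013,0,0.076],
    [8,-3,-17.2,0.6,0.014,0,0.076],
    [8,-4.3,-16.9,0.7,0.013,0,0.077],
    [8,0,0,0,0,0,0],
    [8,0,0,0,0,0,0]
  ]
}}

```text
time_s: 21.8
tool_pos: [0.3118, 0.1475, 0.1204]
tool_rot: [180.0, 9.9, 18.5]
force: [0.7, -0.1, -1.2]
grip_width: 0.0236
```

Run:
```python
from fk import *
rec();st();o=env.get_obs()["tool_pos"]
V={}
K={}
for c in("scene","top","wrist"):
    k=K[c]=env.get_calibration(c);im=env.read_camera(c)
    if c=="wrist":pic(im,"w5.png")
    for n in("paddle","rack"):
        for r in env.regions_of(c,n)[:1]:
            print(c,n,r["confidence"],r["rect"]);V[n,c]=(c,k,r["region"])
if ("rack","wrist") in V:
    f=fit("rack",[V["rack","wrist"]],[.552,.2303,.328]);print("rack",f,np.degrees(f[0][2]))
```

```text
t 21.8 p [311.7735 147.5312 120.415 ] r [179.9593   9.9256  18.503 ] q [ -43.481    -7.0858   14.6013  123.48     -0.0011   73.145  -100.6318] F [ 0.7491 -0.1014 -1.242 ] w 0.023617472400212888
scene paddle 0.92 [385.2, 217.6, 431.2, 264.1]
scene rack 0.83 [335.2, 263.3, 400.4, 330.8]
top rack 0.83 [225.9, 217.9, 276.2, 273.6]
wrist paddle 0.72 [223.2, 2.5, 401.4, 330.4]
```

View pics/w5.png

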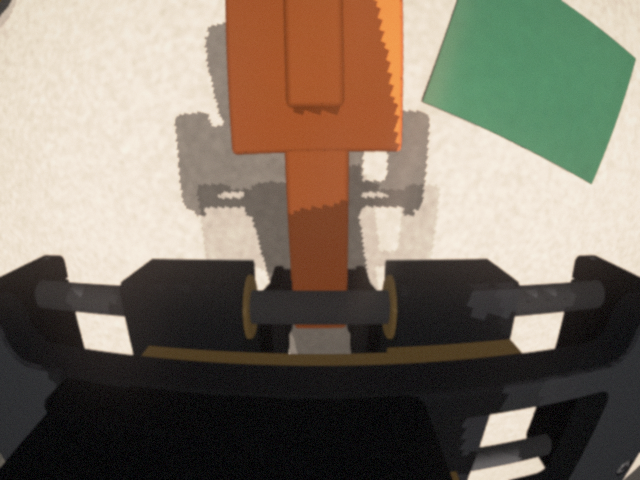

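The wrist view shows the paddle unchanged in the grip: blade rear edge at rows 151–153, tail central at column 318. Next I descend in front of the rack mouth.

>>> {"method": "send_rows", "body": {
  "plan": [
    [8,2,-0.5,15,0,0,0],
    [8,3.2,0,18,0,0,0],
    [8,3.2,0,18,0,0,0],
    [8,3.2,0,18,0,0,0],
    [8,2.6,0,14,0,0,0],
    [8,1.4,0,8,0,0,0],
    [8,0,0,0,0,0,0],
    [8,0,0,0,0,0,0]
  ]
}}

```text
time_s: 23.05
tool_pos: [0.3114, 0.1486, 0.0287]
tool_rot: [180.0, 9.9, 18.4]
force: [-0.1, -1.3, -2.1]
grip_width: 0.0235
```

Run:
```python
from fk import *
rec();st();o=env.get_obs();p=o["tool_pos"];a=np.radians(18.8)
V={}
for c in("scene","top"):
    k=env.get_calibration(c);im=env.read_camera(c)
    if c=="scene": pic(cv2.resize(im[220:340,310:470],(800,600),interpolation=2),"s6.png")
    for n in("paddle","rack"):
        for r in env.regions_of(c,n)[:1]:
            V[n,c]=(c,k,r["region"])
            f=fit(n,[V[n,c]],[.552,.2303,.328] if n=="rack" else [p[0]+.114*np.cos(a),p[1]+.114*np.sin(a),a],0 if n=="rack" else p[2]-.0065)
            print(c,n,round(r["confidence"],2),f,np.degrees(f[0][2]))
s=plan([(552-245*np.cos(a)+0,230.3-245*np.sin(a),27,[180,10,18.4],1),(552-190*np.cos(a),230.3-190*np.sin(a),27,[180,10,18.4],6)],8)
```

```text
t 23.05 p [311.4345 148.5694  28.6618] r [179.9957   9.892   18.3853] q [-43.3402   0.8075  15.3585 128.5833  -2.1251  60.4129 -98.3719] F [-0.0509 -1.2919 -2.1202] w 0.02351563825782368
scene paddle 0.92 (array([0.4158, 0.187 , 0.3414]), np.float64(0.840781782756941)) 19.561162068618376
scene rack 0.76 (array([0.5528, 0.2319, 0.3259]), np.float64(0.9771752596969409)) 18.674955249822993
top paddle 0.61 (array([0.4173, 0.1854, 0.363 ]), np.float64(0.4439524088993224)) 20.80058653990392
top rack 0.64 (array([0.5511, 0.2299, 0.3246]), np.float64(0.9734309339840044)) 18.599511748746135
[ [8,9.2,0.2,0.2,0,-0.002,0],[8,9,-0.1,-1.6,0,0,0],[8,9.1,0,-1.6,0,0,0],[8,9,-0.1,-1.6,0,0,0],[8,9,-0.1,-1.6,0,0,0],[8,9,-0.1,-1.6,0,0,0],[8,9.1,0,-1.6,0,0,0] ]
```

View pics/s6.png

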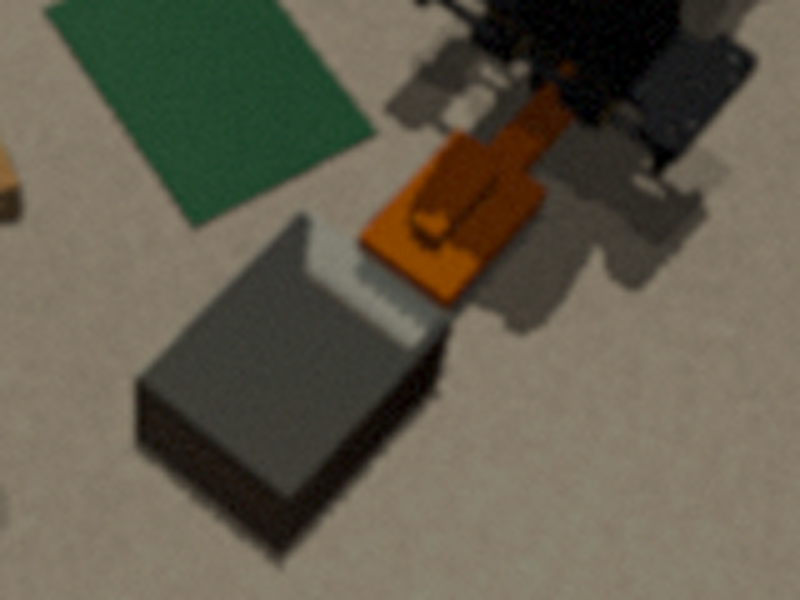

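>>> {"method": "send_rows", "body": {
  "plan": [
    [8,5,0,-0.9,0,0,0.007],
    [8,9,0,-1.6,0,0,0.007],
    [8,9,0,-1.6,0,0,0],
    [8,9,0,-1.6,0,0,0],
    [8,9,0,-1.6,0,0,0],
    [8,9,0,-1.6,0,0,0],
    [8,0,0,0,0,0,0]
  ]
}}

```text
time_s: 24.05
tool_pos: [0.361, 0.1643, 0.0285]
tool_rot: [179.8, 9.8, 17.5]
force: [-0.1, 0.3, -2.1]
grip_width: 0.0232
```

Run:
```python
from fk import *
st();p=env.get_obs()["tool_pos"]
c,s=np.cos(.327),np.sin(.327);d=p[:2]-[.552,.231];print("rack frame tcp",d[0]*c+d[1]*s,-d[0]*s+d[1]*c)
im=env.read_camera("scene");pic(cv2.resize(im[220:340,310:470],(800,600),interpolation=2),"s7.png")
```

```text
t 24.05 p [361.0421 164.3451  28.5085] r [179.8323   9.8486  17.5461] q [-42.4373   7.1054  16.2754 122.1186  -3.7553  60.8856 -96.4404] F [-0.1196  0.3464 -2.1153] w 0.023161362690134173
rack frame tcp -0.2022488133711432 -0.0017865256663000956
```

View pics/s7.png

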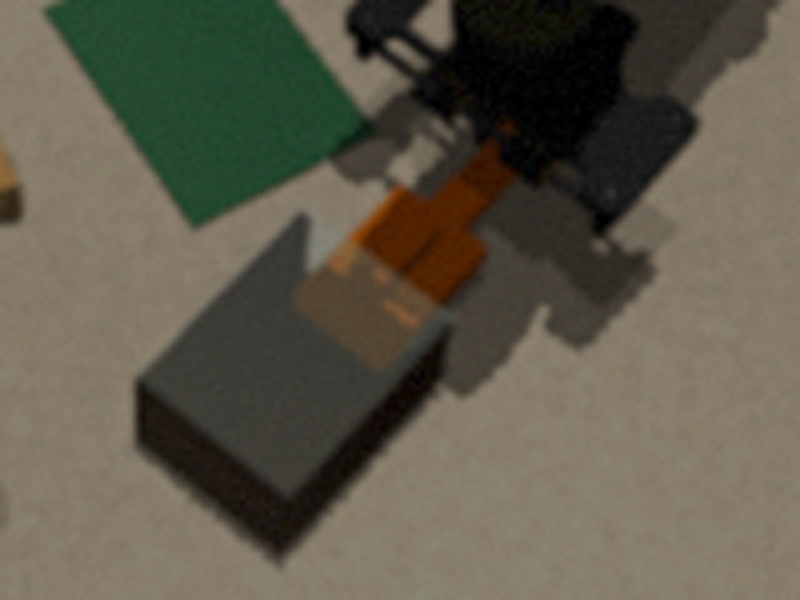

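The nose is under the roof and clear on both sides. I'll slide it on to the target depth, about 75 mm more.

>>> {"method": "send_rows", "body": {
  "plan": [
    [8,6,-0.2,-1,0,0,0],
    [8,9,-0.2,-1.6,0,0,0],
    [8,9,-0.2,-1.6,0,0,0],
    [8,9,-0.2,-1.6,0,0,0],
    [8,9,-0.2,-1.6,0,0,0],
    [8,9,-0.2,-1.6,0,0,0],
    [8,9,-0.2,-1.6,0,0,0],
    [8,9,-0.2,-1.6,0,0,0],
    [8,4.5,0,-0.8,0,0,0],
    [8,0,0,0,0,0,0]
  ]
}}

```text
time_s: 25.1
tool_pos: [0.4308, 0.1881, 0.0286]
tool_rot: [179.8, 9.9, 17.6]
force: [-0.9, -1.2, -1.4]
grip_width: 0.0232
```

Run:
```python
from fk import *
st();p=env.get_obs()["tool_pos"]
c,s=np.cos(.327),np.sin(.327);d=p[:2]-[.552,.231];print("rack frame tcp",d[0]*c+d[1]*s,-d[0]*s+d[1]*c)
```

```text
t 25.1 p [430.84   188.147   28.5777] r [179.8381   9.8969  17.5626] q [-40.8125  15.5039  16.7988 112.3311  -6.0841  62.8147 -93.3777] F [-0.8838 -1.202  -1.3525] w 0.02320714166663513
rack frame tcp -0.12850427850402754 -0.0016652475209326806
```

>>> {"method": "send_rows", "body": {
  "plan": [
    [8,3.5,0,1.5,0,0,0],
    [8,0.4,0,2,0,0,0],
    [8,0.2,0,1.2,0,0,0],
    [8,0,0,0,0,0,0]
  ]
}}

```text
time_s: 25.5
tool_pos: [0.4327, 0.1888, 0.023]
tool_rot: [179.8, 10.0, 17.6]
force: [0.1, 1.3, -2.3]
grip_width: 0.0233
```

>>> {"method": "send_rows", "body": {
  "plan": [
    [8,0.2,0,1,0,0,0],
    [8,0,0,0,0,0,0],
    [8,0.1,0,0.7,0,0,0],
    [8,0,0,0,0,0,0]
  ]
}}

```text
time_s: 25.9
tool_pos: [0.4332, 0.189, 0.0215]
tool_rot: [179.9, 9.9, 17.6]
force: [0.4, 0.3, -2.0]
grip_width: 0.0235
```

>>> {"method": "send_rows", "body": {
  "plan": [
    [8,0.1,0,0.7,0,0,0],
    [8,0,0,0,0,0,0]
  ]
}}

```text
time_s: 26.1
tool_pos: [0.4332, 0.189, 0.0208]
tool_rot: [179.9, 9.9, 17.6]
force: [0.2, -0.0, -2.2]
grip_width: 0.0236
```

>>> {"method": "send_rows", "body": {
  "plan": [
    [8,0.1,0,0.7,0,0,0],
    [8,0,0,0,0,0,0]
  ]
}}

```text
time_s: 26.3
tool_pos: [0.4333, 0.189, 0.0202]
tool_rot: [179.9, 9.9, 17.6]
force: [-0.1, -0.5, -1.0]
grip_width: 0.0231
```

>>> {"method": "send_rows", "body": {
  "plan": [
    [8,0.1,0,0.5,0,0,0],
    [8,0,0,0,0,0,0]
  ]
}}

```text
time_s: 26.5
tool_pos: [0.4333, 0.189, 0.0199]
tool_rot: [179.9, 9.9, 17.6]
force: [-0.7, 0.3, 1.9]
grip_width: 0.0235
```

The sole is on the rack floor: contact came at TCP z ≈ 20 mm, as predicted. Releasing and rising straight up.

>>> {"method": "send_rows", "body": {
  "plan": [
    [44,0,0,0,0,0,0],
    [44,0,0,0,0,0,0],
    [44,0,0,0,0,0,0],
    [44,-1.5,0,-5,0,0,0],
    [44,-3,0,-9.8,0,0,0],
    [44,-5,0,-20,0,0,0],
    [44,-8,0,-30,0,0,0],
    [44,-12,0,-30,0,0,0],
    [44,-20,0,-30,0,0,0],
    [44,-20,0,-20,0,0,0],
    [44,0,0,0,0,0,0]
  ]
}}

```text
time_s: 27.6
tool_pos: [0.3923, 0.1768, 0.1782]
tool_rot: [-180.0, 9.5, 17.6]
force: [-0.5, 0.2, 0.3]
grip_width: 0.0437
```

Run:
```python
from fk import *
st();c_,s_=np.cos(.327),np.sin(.327)
ims=[]
for c in("scene","top","wrist"):
    k=env.get_calibration(c);im=env.read_camera(c)
    if c=="scene":ims.append(cv2.resize(im[150:350,220:420],(400,400),interpolation=2))
    if c=="wrist":ims.append(cv2.resize(im[0:400,120:520],(400,400),interpolation=2))
    for n,z,p in(("paddle",.014,[.542,.2265,.327]),("rack",0,[.552,.231,.327]),("press_block",0,[.655,-.001,-.13])):
        for r in env.regions_of(c,n)[:1]:
            f=fit(n,[(c,k,r["region"])],p,z);d=f[0][:2]-[.552,.231]
            print(c,n,round(r["confidence"],2),f[0],round(f[1],3),np.degrees(f[0][2]),"rackframe",d[0]*c_+d[1]*s_,-d[0]*s_+d[1]*c_)
pic(np.hstack(ims),"f8.png")
```

```text
t 27.6 p [392.3111 176.7602 178.2446] r [-179.9961    9.547    17.6121] q [-43.0447   0.4853  16.6794 109.5331  -1.615   79.444  -98.3157] F [-0.5116  0.2149  0.2686] w 0.04372164868300073
scene paddle 0.46 [0.4118 0.1891 0.3864] 0.151 22.13720039622644 rackframe -0.1462069838419089 0.005391983294797904
scene rack 0.88 [0.5528 0.2314 0.3322] 0.979 19.034788028788558 rackframe 0.0009011140455208559 9.109851324206708e-05
scene press_block 0.82 [ 0.6526  0.0004 -0.13  ] 0.918 -7.448329299490287 rackframe 0.0211625729893736 -0.25065958872969074
top rack 0.79 [0.5513 0.2286 0.3334] 0.739 19.100806621482622 rackframe -0.0014032974863672793 -0.002029448057617446
top press_block 0.74 [ 0.6519 -0.0024 -0.1251] 0.941 -7.1699332822568955 rackframe 0.01962238922914651 -0.253154719881295
wrist paddle 0.95 [0.5432 0.2261 0.3347] 0.343 19.174420850424482 rackframe -0.00992137648670632 -0.0017875685903497762
wrist rack 0.92 [0.5556 0.2303 0.3296] 0.98 18.88561256016133 rackframe 0.0031747966085053903 -0.0017771684362790682
wrist press_block 0.71 [ 0.6567 -0.0001 -0.1235] 0.922 -7.077635432242687 rackframe 0.02490613083852601 -0.25243015056217266
```

View pics/f8.png

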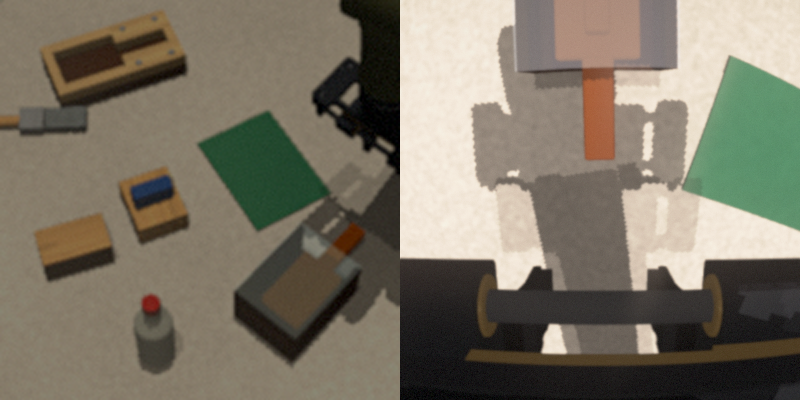

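Run:
```python
from h import *
k=env.get_calibration("wrist");c,s=np.cos(.327),np.sin(.327)
for n,uv,z in(("tail end top",(319,159),.034),("blade rear top L",(275,59),.034),("blade rear top R",(360,59),.034),("roof front L",(236,70),.078),("roof front R",(396,68),.078)):
    d=ray(k,"wrist",uv,z)[0][:2]-[.5525,.2305];print(n,d[0]*c+d[1]*s,-d[0]*s+d[1]*c)
```

```text
tail end top -0.13787058167217464 -0.001179498777816916
blade rear top L -0.058281768525734697 0.030195911962642423
blade rear top R -0.0596498371989542 -0.03348423870753447
roof front L -0.06653853448852254 0.05088428288516106
roof front R -0.0675418052289928 -0.05202627626903989
```

```bash
python3 -c "
from cell import env
print(env.sign_off())"
```

```text
the job is handed in; nothing more can be done
None
```

The job is done and handed in at about 28 s of the 67 s allowed. I skipped the pink look-alike mould.

- **Press block:** it stands upright at about (0.654, 0.000), clear of the mould and rack.
- **Paddle on the mat:** I lifted it out by its rib, laid it sole down with the blade on the green mat and let go.
- **Paddle in the rack:** I took it again by the tail with the tool leaned 10° and slid it blade first into the rack. I lowered it until the sole touched the floor, then released it.

**Last checks**
- The wrist picture puts the blade's rear edge about 8–10 mm inside the mouth and the blade within 2 mm of the rack's centre line. The tail is outside.
- Contact with the rack floor came at the predicted height, so the paddle should be lying flat. That is inferred from contact, not seen from the side.
- The gripper is open and clear, with near-zero force.
- I never touched the glue bottle, offcut or brush, and all three looked undisturbed in the last picture. The tin was outside that picture, and the arm did no low work near it.

**Checks that disagreed**
- The final paddle fits from the scene and wrist cameras were unreliable (overlap 0.15 and 0.34), because the clear roof and tail confuse the outline. The top camera did not report the paddle at all. I relied on edges read from the wrist picture.
- A first paddle tilt estimate (−4.6°) disagreed with a point fit (+0.8°). The later floor contact height agreed with the point fit.

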